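# Index the inspection camera on to the next board

## Task

The board under the inspection camera is finished: hook a fingertip under the red pull ring, lift the spring index pin out of its hole, swing the arm exactly one hole to the side of the other assembled green board (not the bare copper-coloured one), and let the pin drop fully into that hole so that the camera stands over the board. Only hook the ring, do not pinch or grip it; keep off the camera, and leave the boards and everything else on the bench where they are.

Things in the scene. Friction and masses are not known exactly. Their poses are not given: they have to be found in the camera images.
- jig: board inspection jig, screwed down: aluminium base plate 285 x 290 x 12 mm. Origin on the bench straight below the middle index hole; its x axis runs level from there to below the pivot, 210 mm off, to the robot's left and slightly away from it; z up. Three black board nests under the camera's track, 130 mm from the pivot: in line with the middle hole and with the hole at each side of it.
- middle_hole (a point): mouth of the middle index hole, 55 mm above the bench, in the top face of the grey index sector, which curves round the pivot at 210 mm radius and carries five holes in brass bushings, 22.5 degrees (0.393 rad) apart: the middle one, one at each side, and the two outermost for parking
- pivot (a point): on the vertical hinge axis of the swing arm, 100 mm above the bench (the hub's highest point is at 98 mm). The arm is a flat aluminium bar, 32 mm wide, underside 66 mm and top 80 mm above the bench, from the pivot to 30 mm past the ring
- swing_arm (a joint): angle of the swing arm, rad, about the vertical, positive anticlockwise seen from above (the ring then moves to the jig's -y side). 0 = middle hole, where it starts, locked by the pin; the next holes at +0.393 and -0.393; play in a hole 0.003. With the pin up it turns with light friction (under 1 N at the ring) and stays where it is left
- index_pin (a joint): lift of the spring index pin, m: 0 = home in a hole, 0.018 = end of stroke. The 8 mm pin has a round end and reaches 10 mm into the hole: clear of the sector from 0.010 on. The spring presses it down with 5 N at home, 9 N at full lift. Let down between holes it rides on the sector at 0.010 and snaps into the next hole it is swung over
- ring (a point): centre of the opening of the red pull ring fixed on top of the pin, 210 mm from the pivot, 132 mm above the bench with the pin home. The ring stands upright across the arm. Site axes: x through the opening, along the arm to the pivot; y along its width; z up. Opening 46 mm wide, 40 mm high, corners cut 10 mm; round 8 mm bars, top bar 12 mm front to back, from 20 to 28.5 mm above this point
- ring_foot (a point): where the ring's foot meets the pin: on the pin's axis, 100 mm above the bench with the pin home, rising with it. Below it a brass plunger barrel 18 mm across on a 24 mm nut, down to the arm's top at 80 mm. Behind the ring the space is clear for 50 mm up to the camera and its clamp
- lens (a point): centre of the camera's lens, 56 mm above the bench, on the axis of the upright black camera (34 mm thick, top at 190 mm) that is clamped on the swing arm 130 mm from the pivot, that is 80 mm behind the ring. The camera must not be touched
- next_board_mid (a point): top centre of the assembled board to be inspected next, 38 x 38 mm, green with a black chip, a white connector and two silver cans, lying loose in a nest to one side of the middle one (either side)
- bare_board_mid (a point): top centre of the bare copper-coloured board, 38 x 38 x 2.4 mm, loose in the nest on the other side
- done_board_mid (a point): top centre of the finished board, green like the next one, loose in the middle nest under the camera at the start
- multimeter: orange hand multimeter lying flat, 185 x 90 x 44 mm; origin under its centre
- diecast_box: grey die-cast box with a round connector at each end, 140 x 62 x 31 mm; origin under its centre
- screwdriver: screwdriver with yellow handle, about 170 mm long, lying along its x axis
- parts_tray: blue four-compartment tray, 100 x 70 x 22 mm; origin under its centre
- brush: small black-handled brush, about 160 mm long, lying along its x axis
- flux_bottle: white bottle with red cap, 44 mm across, 85 mm high, upright; origin under its centre

How it is judged (in metres and radians):
On the way, in this order (a step that is already met when the one before it is completed fails the run):
1. the index pin is lifted clear of the middle hole (value of joint index_pin above 0.0085 m and value of joint swing_arm between -0.15 and 0.15 rad), for 0.05 s.
2. the pin has dropped fully into the next hole, with the camera over the next board ((value of joint swing_arm between 0.375 and 0.41 rad or value of joint swing_arm between -0.41 and -0.375 rad) and horizontal distance between lens and next_board_mid below 0.006 m and value of joint index_pin below 0.002 m), for 0.2 s.
At the end, for the whole second after the job is handed in: the arm is locked one hole from the middle (0.375 to 0.410 rad on the next board's side), the pin home within 2 mm, the lens within 6 mm of straight above the centre of the next board, and the arm at rest (all of step 2 and velocity of joint swing_arm between -0.02 and 0.02 rad/s); the robot touches nothing.
It fails at once if the pin was let into the hole over the bare board (value of joint index_pin below 0.003 m and horizontal distance between lens and bare_board_mid below 0.012 m).
It fails at once if the arm was swung well past the next hole (value of joint swing_arm above 0.62 rad or value of joint swing_arm below -0.62 rad).
It fails at once if the ring was pinched between the fingers (front and back of its top bar, or both its sides at once) ((contact force between the fingers and index_pin_c1 above 2 N and contact force between the fingers and index_pin_c2 above 2 N) or (contact force between the fingers and index_pin_c3 above 4 N and contact force between the fingers and index_pin_c4 above 4 N)).
It fails at once if the camera was touched (contact force between any of the fingers, the arm and swing_arm_c0 above 1.5 N).
It fails at once if a board was moved more than 6 mm, or something else on the bench more than 15 mm (distance of any of done_board_mid, next_board_mid, bare_board_mid from where it was at the start of the episode above 0.006 m or distance of any of multimeter, diecast_box, screwdriver, parts_tray, brush, flux_bottle from where it was at the start of the episode above 0.015 m).
It also fails if it takes over 48 s, if anything falls off the work surface, if the arm or the gripper's body presses on something with over 40 N, if the wrist force passes 120 N, or if a joint passes its speed limit or range.

## Robot

A 7-joint arm with a two-finger parallel gripper is mounted at the origin on the work surface. World frame = base frame: x ahead of the robot, y to its left, z up, the work surface at z = 0. Lengths are in m, angles in degrees, forces in N, time in s.
With the tool pointing down it reaches from about 0.425 to 0.825 m from the base axis. Payload 3.6 kg.
Tool frame: the origin (TCP) lies where the fingers leave the gripper's body, on its centre line; the fingertips stand 73 mm ahead of it and the grasp point (between the pads) lies 54 mm ahead of it (ctrl.tcp_to_tips is the z of the fingertips in the tool frame, in m); z points along the fingers, y is the direction in which the jaws open and shut (so a half turn about z gives the same grasp; the last joint's range is limited). The gripper opens to 85 mm and grips with 20 to 120 N. Pads are 22 mm wide; open, the fingers measure 114 mm over their backs; the gripper's body (76 mm by 85 mm) begins 54 mm behind the grasp point. The pads swing forward as they close: fully open they stand 13 mm farther back than shut.
Start: joints at [-68.841, 35.231, -0.722, 81.555, 0.464, 63.22, -2.315], TCP at [0.251, 0.6, 0.304] pointing down, gripper open.
Joint ranges: [-178.69, 178.69], [-17.37, 117.87], [-77.05, 75.6], [15.02, 138.74], [-78.02, 258.01], [0.78, 113.62], [-162.83, 162.83]. Speed limits (degrees/s): [159.86, 159.86, 180, 180, 180, 180, 180].

## Interface

Orientations are given as [roll, pitch, yaw] about the fixed x, y, z axes, in that order (R = Rz(yaw) Ry(pitch) Rx(roll)).
In Python, from cell import ctrl, get_image gives the robot as it stands.
- The arm moves only by the tool send_rows, never from a script. Its argument "motion" is a list that holds one entry, the list of rows, each a list of 6 numbers: the shift along the world's x, y, z in mm, then the turn, a rotation vector about the world's x, y, z in degrees. In form: [[[x, y, z, ax, ay, az], ...]]. A call has 1 to 20 rows; each row is the pose to reach, as a shift and turn from the pose commanded when the call began; what a row does not reach only later rows make up. A row lasts 1/8 s, in which the tool goes at most 62.5 mm and 10.7 degrees, less where a joint would pass 70% of its speed; a pose out of reach is approached as far as the arm can. A call with a gripper value outside its range is refused whole. "fingers" is the closure in counts, from 0 (fully open) to 255 (shut), set as the call begins (left out, the last holds). The fingers move at their own pace and stop on an object; the grip force is fixed at half the most. Time passes only in rows, so rows that repeat a pose let the fingers close. It gives the time, the measured TCP pose, the force and the opening at its end, in the units of the state.
- ctrl.read_state(): the state, without advancing time (a new reading comes with each control period).
- get_image(name): name is "scene" or "top" or "wrist"; returns a dict with "pixels" (400x640x3 uint8, blue, green, red), "fx", "fy", "cx", "cy" (pixels), "k1" (the pictures are not rectified: a ray, as slopes to the right and down, at radius r is drawn at 1 + k1 r^2 times it, then the intrinsics apply), "T" (4x4, takes a point from camera to world coordinates); the wrist camera has in their place "hand_eye" (4x4, takes a point from camera to tool coordinates, whose origin is the TCP and whose axes are the flange's). Camera axes: x right, y down, z forward; pixel columns grow to the right and rows downward; lengths in m; the calibration is good to about 2 mm. A picture is of the moment at which its call begins: read the wrist's pose just before it. There is no depth.
- ctrl.hand_in(): hands the job in, once; it reports no verdict.
The state is a dict: "t": time; "joints": joint angles; "joint_velocities": joint speeds; "tau": joint torques, N m; "tcp_pos": TCP position; "orientation": TCP orientation; "force": force on the tool from outside, world axes, zero at the start; "wrist_torque": the same for the moment, N m; "opening": finger opening in m.
Only numpy, scipy, OpenCV 4.12 (cv2) and the standard library are available. Lean on these libraries where they do the work, as an engineer would, in place of code of your own. Each camera call takes 0.05 s, during which the arm holds its last target. There are 200 camera calls.

## Working session

There is one attempt and no reset: what is moved stays moved. The work goes in short steps, Python scripts to look and compute and a tool call to move; the robot and the scene stay as the last step left them, time stands still between calls to the robot, and variables do not carry over. Pictures are saved under pics/ and viewed, about 8 in all and at most 12, crops included, and the job is handed in when it is done.

Besides the shell and the picture viewer there is one more tool, called after ">>>" as name([rows], argument=value, ...), one row to a line, values as JSON. send_rows: Moves the arm, as the interface text tells. Its arguments: {"type":"object","properties":{"motion":{"type":"array","items":{"type":"array","items":{"type":"array","items":{"type":"number"}}}},"fingers":{"type":"number"}},"required":["motion"]}

```bash
ls; mkdir -p pics
cat > h.py <<'E'
import numpy as np, cv2
from cell import ctrl, get_image
from scipy.spatial.transform import Rotation as R
def grab(n,save):
    s=ctrl.read_state(); im=get_image(n)
    cv2.imwrite(f'pics/{save}.png',im['pixels'])
    if n=='wrist':
        T=np.eye(4);T[:3,:3]=R.from_euler('xyz',s['orientation'],degrees=True).as_matrix();T[:3,3]=s['tcp_pos']
        im['T']=T@im['hand_eye']
    np.savez(f'pics/{save}.npz',**{k:im[k] for k in('fx','fy','cx','cy','k1','T')})
    return im
def KD(c):
    return np.array([[c['fx'],0,c['cx']],[0,c['fy'],c['cy']],[0,0,1]],float),np.array([c['k1'],0,0,0],float)
def ray(c,uv):
    K,D=KD(c); p=cv2.undistortPoints(np.array([[uv]],float),K,D)[0,0]
    T=np.array(c['T']); return T[:3,3],T[:3,:3]@np.array([p[0],p[1],1])
def at_z(c,uv,z):
    o,d=ray(c,uv); return o+d*(z-o[2])/d[2]
def proj(c,P):
    K,D=KD(c); T=np.linalg.inv(c['T']); return cv2.projectPoints(np.array(P,float).reshape(-1,3),cv2.Rodrigues(T[:3,:3])[0],T[:3,3],K,D)[0][:,0]
E
python3 - <<'E'
from h import *
for n in('scene','top'):
    im=grab(n,n+'0'); print(n,np.round(im['T'],3).tolist(),im['fx'],im['k1'])
s=ctrl.read_state();print(s)
E
```

```text
pics
scene [[-0.373, 0.659, -0.653, 1.227], [0.928, 0.268, -0.26, 0.321], [0.004, -0.703, -0.711, 0.893], [0.0, 0.0, 0.0, 1.0]] 422.44877245819526 -0.11502162196855367
top [[-0.013, -0.993, 0.12, 0.352], [-1.0, 0.013, -0.001, 0.027], [-0.0, -0.12, -0.993, 1.469], [0.0, 0.0, 0.0, 1.0]] 519.6443055684501 -0.10666095529665821
{'t': 0.1, 'joints': array([-68.84125802,  35.28520031,  -0.72320109,  81.63297614,
         0.46285499,  63.2225833 ,  -2.31484933]), 'joint_velocities': array([-0.08812901, -0.10824293,  0.04381248, -0.22712781, -0.09929254,
       -0.01146033,  0.0366423 ]), 'tau': array([ 9.89652181e-04, -4.70385468e+01,  2.60117389e-01, -1.71571112e+01,
        1.00907322e-02,  5.83740533e-03, -7.52820654e-06]), 'tcp_pos': array([0.25037302, 0.59926247, 0.30283206]), 'orientation': array([-1.79862075e+02,  5.40170742e-04,  1.57326291e+02]), 'force': array([ 0.10717017, -0.81111441, -0.64652283]), 'wrist_torque': array([-0.02679512,  0.05204044, -0.02446788]), 'opening': 0.08596838797332411}
```

View pics/scene0.png

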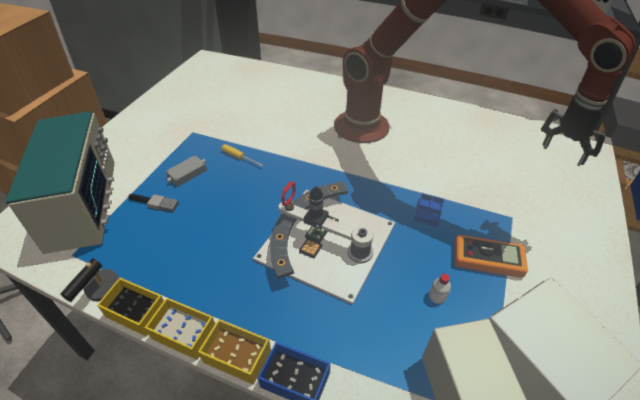

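View pics/top0.png

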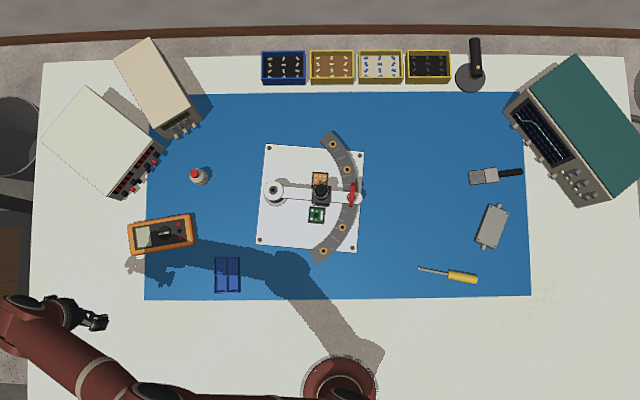

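The ring is at about (352,193) in the top view and the pivot is at (273,191). The green board at (316,214) is on the robot's side, and the copper board at (320,178) is on the far side. I'll zoom in to measure.

Run:
```python
import cv2
a=cv2.imread('pics/top0.png')[130:270,240:380]; b=cv2.imread('pics/scene0.png')[170:310,240:410]
cv2.imwrite('pics/c1.png',cv2.resize(a,None,fx=4.2,fy=4.2,interpolation=cv2.INTER_CUBIC))
cv2.imwrite('pics/c2.png',cv2.resize(b,None,fx=4.2,fy=4.2,interpolation=cv2.INTER_CUBIC))
```

```text
(no output)
```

View pics/c1.png

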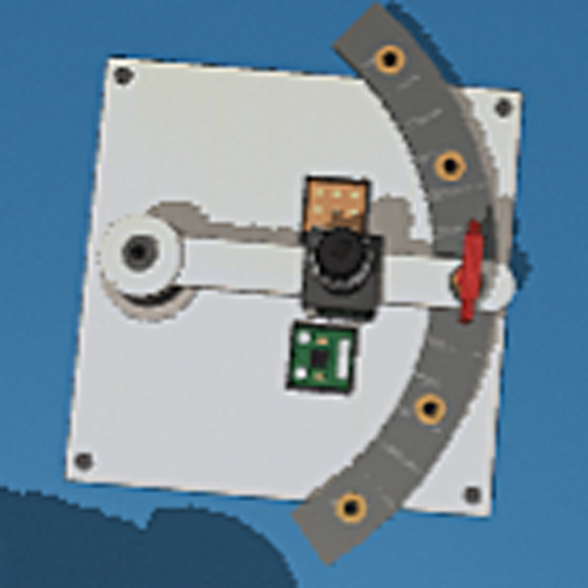

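View pics/c2.png

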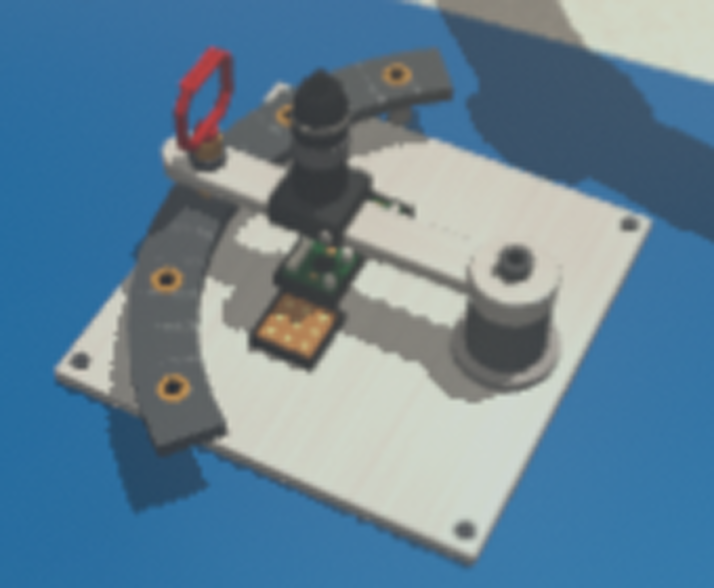

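```bash
cat >> h.py <<'E'
def load(s): return dict(np.load(f'pics/{s}.npz'))
E
python3 - <<'E'
from h import *
from scipy.optimize import least_squares
t=load('top0');s=load('scene0')
px=np.array([[390,60],[450,166],[430,409],[351,508]])/4.2+[240,130]-.4
H=np.array([at_z(t,p,.055) for p in px])[:,:2]
sp=np.array([[173,387],[166,280],[397,75]])/4.2+[240,170]-.4
S=np.array([at_z(s,p,.055) for p in sp])[:,:2]
print('top',H.round(4).tolist(),'scene',S.round(4).tolist())
ang=np.radians([45,22.5,-22.5,-45])
def mod(p,i): a=p[2]+ang[i]; return p[:2]+.21*np.c_[np.cos(a),np.sin(a)]
for nm,D,i in(('top',H,[0,1,2,3]),('scene',S,[0,1,3])):
    r=least_squares(lambda p:(mod(p,i)-D).ravel(),[.6,.1,np.radians(-92)]);p=r.x
    print(nm,p[:2],np.degrees(p[2]),'res mm',(r.fun*1e3).round(1),'ring',p[:2]+.21*np.array([np.cos(p[2]),np.sin(p[2])]))
print('hub',at_z(t,np.array([139,252])/4.2+[240,130]-.4,.098), 'ringtop (top img)',at_z(t,np.array([471,271])/4.2+[240,130]-.4,.1605))
print('hub scene',at_z(s,np.array([515,258])/4.2+[240,170]-.4,.098),'ring top scene',at_z(s,np.array([213,53])/4.2+[240,170]-.4,.1605))
print('next',at_z(t,np.array([322,358])/4.2+[240,130]-.4,.03),'bare',at_z(t,np.array([337,210])/4.2+[240,130]-.4,.03))
E
```

```text
top [[0.6899, 0.0106], [0.618, -0.0279], [0.4579, -0.0121], [0.3945, 0.0399]] scene [[0.6906, 0.0122], [0.6193, -0.0262], [0.3962, 0.0418]]
top [0.55690732 0.17304601] -95.6377472879987 res mm [ 0.2  0.1 -0.2 -0.  -0.1  0.   0.1 -0. ] ring [ 0.53627722 -0.0359382 ]
scene [0.55833719 0.17479312] -95.70548056823256 res mm [ 0.7  0.  -0.3 -0.1 -0.4  0. ] ring [ 0.53746005 -0.03416655]
hub [0.55698386 0.17237106 0.098     ] ringtop (top img) [ 0.53339778 -0.03539928  0.1605    ]
hub scene [0.55836449 0.17431659 0.098     ] ring top scene [ 0.5246131  -0.03283661  0.1605    ]
next [0.49459071 0.05817438 0.03      ] bare [0.59378638 0.04716512 0.03      ]
```

```bash
cat >> h.py <<'E'
PIV=np.array([.5576,.1739]);A0=np.radians(-95.67)
def target(dist,th=0.,zc=.132,tilt=25,side=0.):
    """TCP pose: tip axis crosses ring plane at height zc, TCP dist m back along the axis; th swing rad"""
    a=A0+th; out=np.array([np.cos(a),np.sin(a),0]); t=np.radians(tilt)
    z=-out*np.cos(t)-np.array([0,0,1])*np.sin(t)
    y=np.array([-z[1],z[0],0]);y/=np.linalg.norm(y)
    if y[0]<0:y=-y
    Rm=np.c_[np.cross(y,z),y,z]
    p=np.r_[PIV,zc]+.21*out+side*y-dist*z
    return p,Rm
def delta(p,Rm,base=None):
    s=ctrl.read_state()
    p0,R0=base if base else (s['tcp_pos'],R.from_euler('xyz',s['orientation'],degrees=True).as_matrix())
    return np.r_[(p-p0)*1e3,np.degrees((R.from_matrix(Rm)*R.from_matrix(R0).inv()).as_rotvec())].round(1)
E
python3 - <<'E'
from h import *
p,Rm=target(.135); print(p,Rm.round(3).tolist()); print(delta(p,Rm))
E
```

```text
[ 0.52476409 -0.1568255   0.18905347] [[0.042, 0.995, 0.09], [0.421, -0.099, 0.902], [0.906, -0.0, -0.423]]
[ 274.4 -756.1 -113.8   59.5   35.3  -64.7]
```

>>> send_rows([
  [[0,-20,60,0,0,0],[20,-70,100,0,0,0],[40,-130,120,5,3,-5],[60,-190,120,10,6,-11],[85,-250,120,16,9,-17],[110,-310,120,22,13,-24],[135,-370,120,28,17,-30],[160,-430,120,34,20,-37],[185,-490,120,40,24,-43],[205,-550,115,46,27,-50],[230,-610,110,52,31,-56],[250,-670,105,57,34,-62],[265,-720,100,59.5,35.3,-64.7],[274,-756,90,59.5,35.3,-64.7],[274,-756,80,59.5,35.3,-64.7],[274,-756,80,59.5,35.3,-64.7],[274,-756,80,59.5,35.3,-64.7]],
], fingers=255)

```text
t: 2.22
tcp_pos: [0.5245, -0.1545, 0.3846]
orientation: [179.8, -65.1, 84.5]
force: [-0.4, 0.5, 0.3]
opening: -0.0001
```

Run:
```python
from h import *
s=ctrl.read_state();print(s['t'],s['tcp_pos'],s['orientation'],s['joints'].round(1),s['opening'])
p,Rm=target(.135); print(delta(p,Rm))
grab('wrist','w1')
im=grab('scene','s1');a=im['pixels'][90:310,200:470]
cv2.imwrite('pics/c3.png',cv2.resize(a,None,fx=2.9,fy=2.7,interpolation=cv2.INTER_CUBIC))
```

```text
2.225 [ 0.52452267 -0.15450262  0.38459796] [179.75817986 -65.08118094  84.5151139 ] [ 21.3  37.1  21.4  90.9 -59.7 104.8  51.1] -0.0001271536210431237
[ 2.000e-01 -2.300e+00 -1.955e+02 -1.000e-01  1.000e-01  0.000e+00]
```

View pics/w1.png

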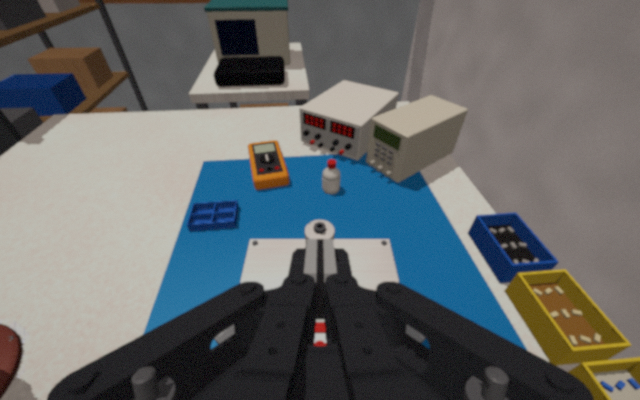

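The wrist view shows the shut fingertips ending near (322,255) and the red ring straight ahead, visible through the gap at (320,330). The pose was reached. Next I'll check the fingertip geometry against the calibration.

Run:
```python
from h import *
w=load('w1');s=load('s1')
st=ctrl.read_state();T=np.eye(4);T[:3,:3]=R.from_euler('xyz',st['orientation'],degrees=True).as_matrix();T[:3,3]=st['tcp_pos']
P=[[x,y,z] for z in(.0726,.05) for x in(.011,-.011) for y in(-.0145,.0145)]+[[0,0,.0726]]
W=[(T@np.r_[q,1])[:3] for q in P]
print(proj(w,W).round(0).tolist())
q=proj(s,W);print(q.round(0).tolist())
a=cv2.imread('pics/s1.png');u,v=q[-1].astype(int)
for c in q: pass
x0,y0=u-100,v-60
a=a[y0:y0+150,x0:x0+180];b=cv2.resize(a,None,fx=4,fy=4,interpolation=cv2.INTER_CUBIC)
for c in q: cv2.circle(b,tuple(int(k) for k in (c-[x0,y0]+.5)*4),3,(0,255,255),-1)
cv2.imwrite('pics/c4.png',b)
```

```text
[[292.0, 235.0], [348.0, 235.0], [293.0, 272.0], [347.0, 272.0], [288.0, 255.0], [352.0, 255.0], [289.0, 298.0], [351.0, 298.0], [320.0, 254.0]]
[[268.0, 108.0], [261.0, 115.0], [265.0, 115.0], [258.0, 121.0], [260.0, 102.0], [252.0, 109.0], [257.0, 109.0], [250.0, 115.0], [263.0, 115.0]]
```

View pics/c4.png

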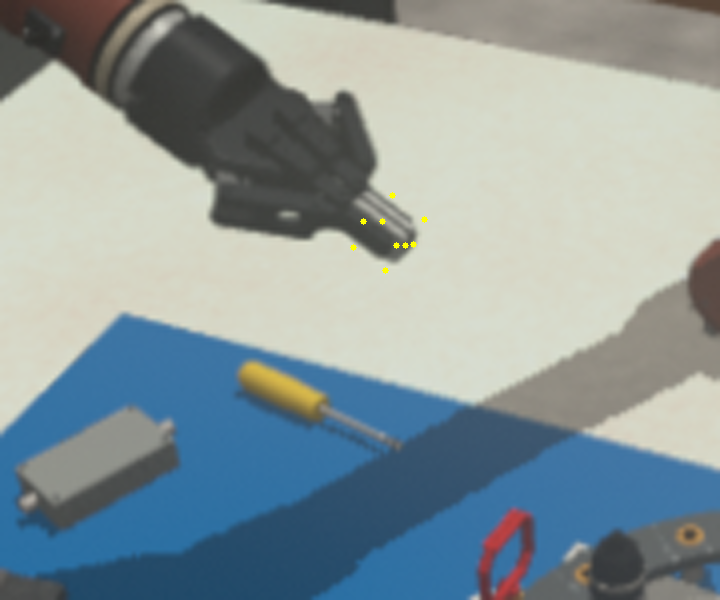

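>>> send_rows([
  [[0,0,-40,0,0,0],[0,0,-80,0,0,0],[0,-1,-120,0,0,0],[0,-1,-155,0,0,0],[0,-1,-180,0,0,0],[0,-1,-195,0,0,0],[0,-1,-195,0,0,0],[0,-1,-195,0,0,0]],
])

```text
t: 3.32
tcp_pos: [0.525, -0.1573, 0.19]
orientation: [179.6, -65.0, 84.6]
force: [-0.1, -0.7, 0.3]
opening: 0.0004
```

Run:
```python
from h import *
s=ctrl.read_state();print(s['t'],s['tcp_pos'],s['orientation'],s['joints'].round(1),s['opening'],s['force'])
print(delta(*target(.135)))
w=grab('wrist','w2')
def ringpts(p,out,zc=.132):
    y=np.array([-out[1],out[0],0]);o=[]
    for a,b in[(23,-10),(23,10),(13,20),(-13,20),(-23,10),(-23,-10),(-13,-20),(13,-20)]:
        o.append(np.r_[p,zc]+y*a/1e3+np.array([0,0,b/1e3]))
    return o
out=np.array([np.cos(A0),np.sin(A0),0])
q=proj(w,ringpts(PIV+.21*out[:2],out)).round(0).astype(int)
im=w['pixels'].copy();cv2.polylines(im,[q.reshape(-1,1,2)],True,(0,255,255),1)
cv2.imwrite('pics/c5.png',cv2.resize(im[150:,170:490],None,fx=2.3,fy=2.3,interpolation=cv2.INTER_CUBIC))
```

```text
3.325 [ 0.5249643  -0.15733526  0.19003743] [179.56663833 -64.97360111  84.557424  ] [ 22.9  52.3  19.3  97.7 -61.2  93.4  69.6] 0.0003952475959779491 [-0.12075702 -0.7070989   0.26958925]
[-0.2  0.5 -1.   0.   0.2  0.2]
```

View pics/c5.png

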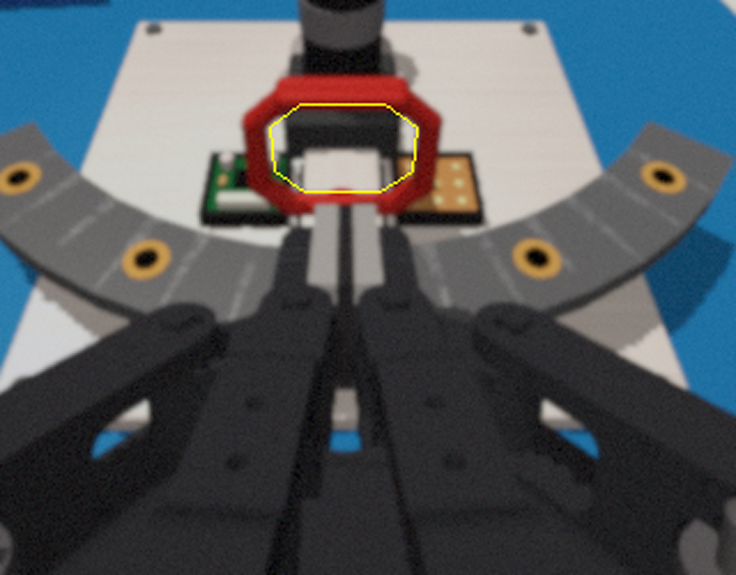

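The predicted ring opening lies on the seen one to about 1 mm. The green board is on the left, which is the robot's side (-x). Inserting now.

>>> send_rows([
  [[1,18,-9,0,0,0],[4,36,-18,0,0,0],[5,50,-24,0,0,0],[6,58,-28,0,0,0],[6.5,66,-32,0,0,0],[7,73,-35,0,0,0],[7,73,-35,0,0,0],[7,73,-35,0,0,0]],
])

```text
t: 4.38
tcp_pos: [0.5316, -0.0848, 0.1539]
orientation: [179.8, -65.0, 84.3]
force: [0.0, -0.2, 0.3]
opening: -0.0002
```

Run:
```python
from h import *
s=ctrl.read_state();print(s['t'],s['tcp_pos'],s['orientation'],s['joints'].round(1),s['force'])
print(delta(*target(.0546)))
```

```text
4.375 [ 0.53161339 -0.084801    0.15393838] [179.80138184 -64.96393402  84.28667605] [ 17.6  53.7  17.  103.7 -66.6  86.7  72.9] [ 0.01558459 -0.23190906  0.32119676]
[0.3 0.5 1.1 0.  0.1 0.2]
```

>>> send_rows([
  [[0,0,3,0,0,0],[0,0,6,0,0,0],[0,0,9,0,0,0],[0,0,12,0,0,0],[0,0,14,0,0,0],[0,0,14,0,0,0]],
])

```text
t: 5.12
tcp_pos: [0.5314, -0.0845, 0.1673]
orientation: [179.9, -64.9, 84.2]
force: [-0.1, 0.1, -6.9]
opening: 0.0002
```

>>> send_rows([
  [[0,0,2,0,0,0],[0,0,4,0,0,0],[0,0,4.5,0,0,0],[0,0,4.5,0,0,0]],
])

```text
t: 5.62
tcp_pos: [0.5315, -0.0845, 0.1723]
orientation: [179.9, -65.0, 84.3]
force: [-0.9, 0.4, -7.7]
opening: -0.0002
```

Run:
```python
from h import *
s=ctrl.read_state();print(s['t'],s['tcp_pos'],s['force'])
w=grab('wrist','w3')
cv2.imwrite('pics/c6.png',cv2.resize(w['pixels'][120:,170:490],None,fx=2,fy=2,interpolation=cv2.INTER_CUBIC))
zc=.132+s['tcp_pos'][2]-.155
b=target(.0546,0,zc)
for th in np.array([-.05,-.1,-.15,-.2,-.25,-.3,-.34,-.3927,-.43]):
    print(th,delta(*target(.0546,th,zc),base=b).tolist())
```

```text
5.625 [ 0.53145389 -0.08447139  0.17226731] [-0.92503012  0.39577901 -7.65790801]
-0.05 [-12.9, 1.6, 0.0, 0.0, -0.0, -2.9]
-0.1 [-25.7, 3.8, 0.0, 0.0, 0.0, -5.7]
-0.15 [-38.3, 6.7, 0.0, 0.0, -0.0, -8.6]
-0.2 [-50.8, 10.2, 0.0, 0.0, -0.0, -11.5]
-0.25 [-63.1, 14.4, 0.0, 0.0, -0.0, -14.3]
-0.3 [-75.2, 19.1, 0.0, 0.0, 0.0, -17.2]
-0.34 [-84.6, 23.3, 0.0, 0.0, 0.0, -19.5]
-0.3927 [-96.9, 29.5, 0.0, -0.0, -0.0, -22.5]
-0.43 [-105.3, 34.2, 0.0, -0.0, -0.0, -24.6]
```

View pics/c6.png

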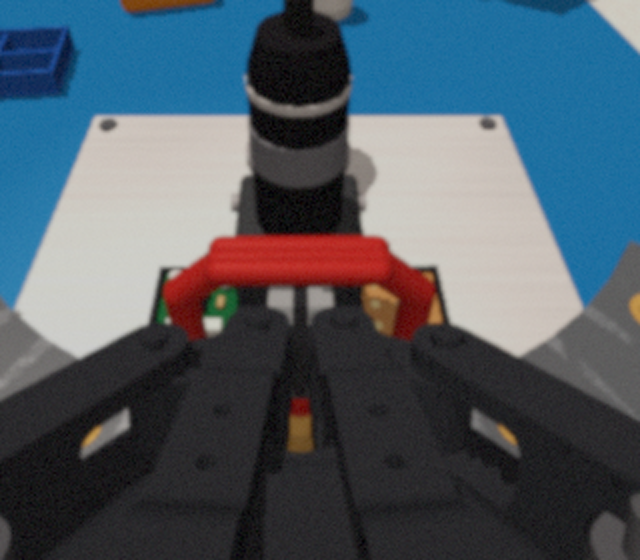

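The top bar now rests on the shut fingers, the side bars are clear and the pin is about 12 mm up. Green is still on the left (-x). Swinging to about -0.33 rad.

>>> send_rows([
  [[-6,0.5,0,0,0,-1.4],[-13,1.6,0,0,0,-2.9],[-19,2.7,0,0,0,-4.3],[-25.7,3.8,0,0,0,-5.7],[-32,5.2,0,0,0,-7.2],[-38.3,6.7,0,0,0,-8.6],[-44.5,8.4,0,0,0,-10],[-50.8,10.2,0,0,0,-11.5],[-57,12.2,0,0,0,-12.9],[-63,14.4,0,0,0,-14.3],[-69,16.7,0,0,0,-15.8],[-75,19,0,0,0,-17.2],[-80,21.2,0,0,0,-18.4],[-82,22.2,0,0,0,-19],[-82,22.2,0,0,0,-19]],
])

```text
t: 7.55
tcp_pos: [0.4489, -0.0624, 0.1728]
orientation: [179.9, -65.1, 65.2]
force: [-1.6, -1.5, -7.0]
opening: 0.0
```

Run:
```python
from h import *
s=ctrl.read_state();print(s['t'],s['tcp_pos'],s['force'],s['joints'].round(1))
zc=.132+s['tcp_pos'][2]-.155
print(delta(*target(.0546,-.33,zc)))
t=grab('top','t2');w=grab('wrist','w4')
a=cv2.resize(t['pixels'][150:270,250:380],(520,480),interpolation=cv2.INTER_CUBIC)
cv2.imwrite('pics/c7.png',np.hstack([a[:, :400],cv2.resize(w['pixels'][150:,170:490],None,fx=1.25,fy=1.92)[:480]]))
```

```text
7.55 [ 0.44890647 -0.06239844  0.17279226] [-1.59571777 -1.53182849 -7.0410737 ] [ 38.3  45.8  -8.7 126.9 -77.9  60.2  80.5]
[ 0.8  0.3  0.1 -0.   0.1  0.4]
```

View pics/c7.png

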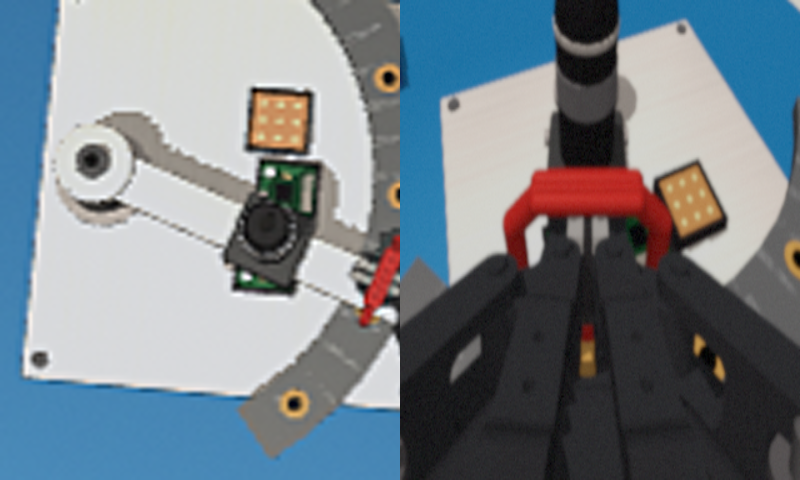

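The arm is at about -0.33 rad and the camera is nearly over the green board, but j5 is close to its limit of -78°. I'll yaw the tool back a little about the ring and see how j5 responds.

>>> send_rows([
  [[2,-0.9,0,0,0,2.5],[4,-1.8,0,0,0,5],[4,-1.8,0,0,0,5]],
])

```text
t: 8.02
tcp_pos: [0.454, -0.0645, 0.1722]
orientation: [179.7, -64.9, 70.4]
force: [-1.0, -5.3, -5.4]
opening: -0.0003
```

Run:
```python
from h import *
s=ctrl.read_state();print(s['t'],s['tcp_pos'],s['force'],s['joints'].round(1),s['orientation'])
```

```text
8.025 [ 0.4540332  -0.06454055  0.17223633] [-0.95198281 -5.25087665 -5.399185  ] [ 37.3  46.3  -8.1 123.3 -71.7  62.   76.9] [179.68301968 -64.9157781   70.42682104]
```

>>> send_rows([
  [[0,0,-4,0,0,0],[0,0,-8,0,0,0],[0,0,-12,0,0,0],[0,0,-16,0,0,0],[0,0,-17,0,0,0],[0,0,-17,0,0,0]],
])

```text
t: 8.78
tcp_pos: [0.4536, -0.0634, 0.1559]
orientation: [179.8, -65.1, 70.3]
force: [0.4, -0.3, 2.2]
opening: 0.0
```

Run:
```python
from h import *
s=ctrl.read_state();print(s['t'],s['tcp_pos'],s['force'],s['joints'].round(1),s['orientation'])
w=grab('wrist','w5')
cv2.imwrite('pics/c8.png',cv2.resize(w['pixels'][120:,170:490],None,fx=2,fy=2,interpolation=cv2.INTER_CUBIC))
```

```text
8.775 [ 0.4536121  -0.06340574  0.15592144] [ 0.37210165 -0.30404846  2.16699458] [ 37.6  48.4  -8.5 123.4 -72.5  61.1  79. ] [179.83681234 -65.12514314  70.32915182]
```

View pics/c8.png

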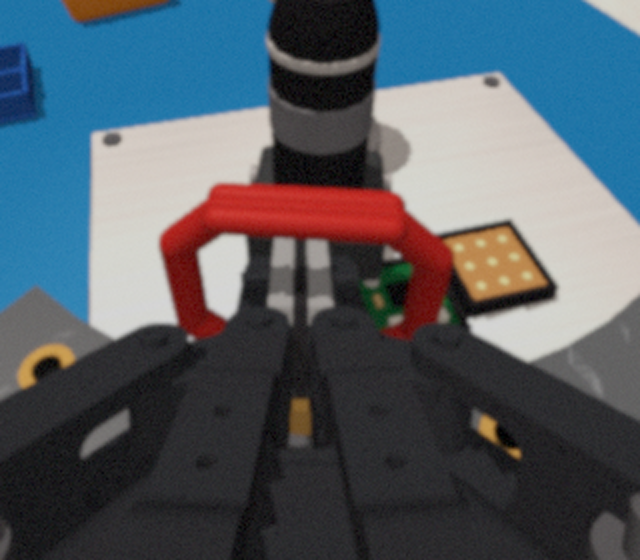

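The pin is riding on the sector, and a light bottom-bar contact of 2 N shows. I'll raise 2 mm, then push sideways slowly.

>>> send_rows([
  [[0,0,2,0,0,0],[-2,1,2,0,0,0],[-4,2,2,0,0,0],[-6,2.9,2,0,0,0.5],[-8,3.9,2,0,0,1],[-10,4.9,2,0,0,1],[-12,5.9,2,0,0,1],[-12,5.9,2,0,0,1]],
])

```text
t: 9.82
tcp_pos: [0.4426, -0.0583, 0.1576]
orientation: [179.6, -65.0, 71.4]
force: [4.6, -0.3, -1.0]
opening: 0.0002
```

Run:
```python
from h import *
s=ctrl.read_state();print(s['t'],s['tcp_pos'],s['force'],s['joints'].round(1),s['orientation'])
```

```text
9.825 [ 0.44257332 -0.05832666  0.15759649] [ 4.64735882 -0.25184047 -1.04572993] [ 37.7  48.   -8.7 124.8 -72.1  60.8  80.1] [179.59199396 -65.00875797  71.44965706]
```

>>> send_rows([
  [[-1.5,0.7,0,0,0,0],[-3,1.5,0,0,0,0],[-4.5,2.2,0,0,0,0.5],[-6,3,0,0,0,0.5],[-6,3,0,0,0,0.5]],
])

```text
t: 10.45
tcp_pos: [0.4349, -0.0547, 0.1573]
orientation: [180.0, -65.0, 71.7]
force: [-0.6, 0.7, 0.3]
opening: 0.0002
```

Run:
```python
from h import *
s=ctrl.read_state();print(s['t'],s['tcp_pos'],s['force'],s['joints'].round(1),s['orientation'])
w=grab('wrist','w6')
out=lambda th:np.array([np.cos(A0+th),np.sin(A0+th),0])
im=w['pixels'].copy()
for th,lift,c in((-.33,.01,(0,255,255)),(-.3927,0,(0,255,0))):
    o=out(th);y=np.array([-o[1],o[0],0]);p=np.r_[PIV,.132+lift]+.21*o
    q=proj(w,[p+y*a+np.array([0,0,b]) for a,b in[(.023,-.01),(.023,.01),(.013,.02),(-.013,.02),(-.023,.01),(-.023,-.01)]]).round().astype(int)
    cv2.polylines(im,[q.reshape(-1,1,2)],False,c,1)
cv2.imwrite('pics/c9.png',cv2.resize(im[100:,170:490],None,fx=2,fy=2,interpolation=cv2.INTER_CUBIC))
```

```text
10.45 [ 0.43490772 -0.0547216   0.15726229] [-0.59390627  0.72389129  0.29925037] [ 37.8  47.9  -8.7 125.7 -71.8  60.6  80.8] [179.99782209 -64.99626569  71.69423803]
```

View pics/c9.png

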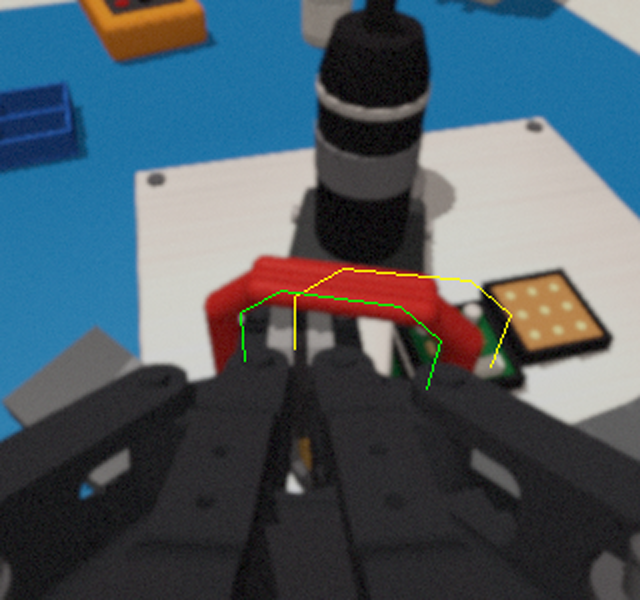

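The green outline (pin home at -0.393 rad) coincides with the ring opening, and the side force fell from 4.6 N to about 0, so the pin has snapped in. I'll centre the fingers and withdraw along the tool axis.

>>> send_rows([
  [[3,-1.5,-1,0,0,0],[6,-3,-2,0,0,0],[6,-3,-2,0,0,0],[4,-9,1,0,0,0],[0,-20,7,0,0,0],[-4,-34,13,0,0,0],[-9,-49,21,0,0,0],[-15,-65,29,0,0,0],[-18,-76,34,0,0,0],[-18,-76,34,0,0,0]],
])

```text
t: 11.75
tcp_pos: [0.4176, -0.1323, 0.1916]
orientation: [179.7, -64.9, 71.8]
force: [-0.1, -0.7, 0.3]
opening: -0.0002
```

Run:
```python
from h import *
s=ctrl.read_state();print(s['t'],s['tcp_pos'],s['force'],s['joints'].round(1),s['orientation'])
t=grab('top','t3');w=grab('wrist','w7')
o=np.array([np.cos(A0-.3927),np.sin(A0-.3927),0]);y=np.array([-o[1],o[0],0]);p=np.r_[PIV,.132]+.21*o
im=w['pixels'].copy();q=proj(w,[p+y*a+np.array([0,0,b]) for a,b in[(.023,-.01),(.023,.01),(.013,.02),(-.013,.02),(-.023,.01),(-.023,-.01),(-.013,-.02),(.013,-.02)]]).round().astype(int)
cv2.polylines(im,[q.reshape(-1,1,2)],True,(0,255,0),1)
a=cv2.resize(t['pixels'][150:270,250:370],(480,480),interpolation=cv2.INTER_CUBIC)
cv2.imwrite('pics/c10.png',np.hstack([a[:, :400],cv2.resize(im[100:,200:450],(400,480))]))
```

```text
11.75 [ 0.41755994 -0.13233126  0.19160385] [-0.12523668 -0.66353199  0.29323689] [ 44.   44.3  -4.5 120.2 -60.8  68.8  73.4] [179.68236716 -64.9214306   71.8086865 ]
```

View pics/c10.png

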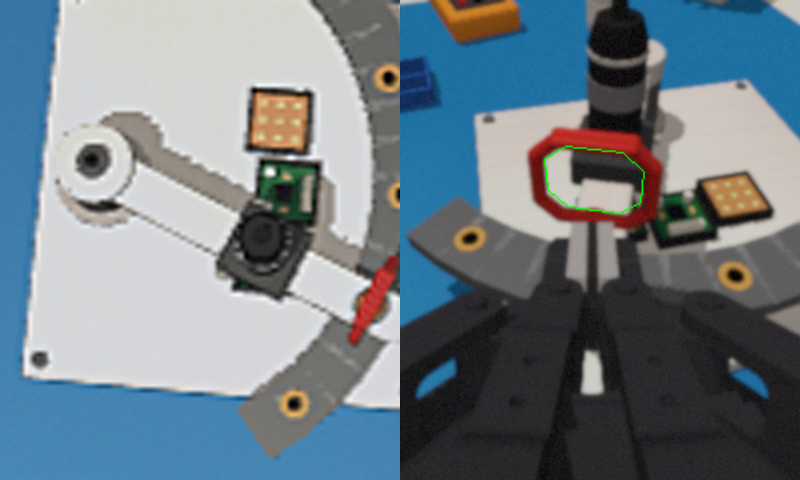

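```bash
python3 -c "
from cell import ctrl
print(ctrl.hand_in())"
```

```text
the job is handed in; nothing more can be done
None
```

I moved the camera over the other green board and handed the job in at about 11.8 s of the 48 s allowed; no verdict was reported.

**What I did**
- I hooked the shut fingertips through the red ring from outside, tilted 25° down. I lifted the pin about 12 mm, judging by the spring force of about 7.7 N.
- I swung the arm toward the robot, to the green board's side. I let the pin ride on the sector from about -0.33 rad and pushed gently until it snapped in.
- I then centred the fingers and withdrew them along their own axis.

**Last checks**
- **Pin and arm:** the side force fell from 4.6 N to about 0 at the snap. In the last wrist picture, the ring opening drawn for a home pin at -0.393 rad fits the seen ring to about a pixel or two.
- **Camera:** the top view shows it over the next green board. The done and copper boards look unmoved. I did not measure the lens-to-board distance directly, since the camera hides that board.
- **Robot:** it is about 60 mm clear of the ring, and the force reading is back at its no-contact level.

**Surprises on the way**
- Joint 5 came to -77.9°, against its limit of -78.02°, during the swing. I turned the tool back 5° about the ring to relieve it.
- The fingers briefly touched the ring's bottom bar with about 2 N while I lowered the pin.

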